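# Hook the covered dish home on the food warmer

## Task

Take the hook tool off its wooden board, hook it behind the near loop handle of the hot covered dish at the far end of the food warmer, and gently slide the dish along the warmer towards you until it has pushed the switch tab fully in, without yanking or jamming it. Move the dish only with the tool, never by hand, keep it down on the warmer, then lay the tool back on its board and let go. Leave the other tableware alone.

Things in the scene. Friction and masses are not known exactly. Their poses are not given: they have to be found in the camera images.
- hook_tool: Hook tool, 0.13 kg, lying on the wooden board. Wooden handle: bar 110 long (x), 24 wide (y), 34 high (z). Origin at the centre of the handle's underside, +x towards the hook, z up. A steel rod of 8 diameter rises from the handle's front, runs level ahead at height 56 (rod centre) from x = 75 to x = 125, then turns straight down.
- hook_tip (a point): Lowest point of the hook's down-turned finger, which is 8 thick and stands at x = 125 of the tool; it ends 2 above the level of the handle's underside. What it hooks goes between x = 79 and x = 121 of the tool, below height 52.
- dish: White covered oven dish, one rigid piece with its lid, 0.5 to 1 kg, body 150 long (x), 130 wide (y), 77 high, lid knob to 97; a steel loop handle at each end. Origin at the centre of its underside, z up, -x end faces the robot. Stands on the warmer's plate between the rails, 6 to spare each side. Tool forces on it over 18 N count as yanking or jamming.
- near_bar (a point): Middle of the cross bar of the dish's near loop handle: a level steel bar of 8 diameter running 90 along the dish's y, its centre 52 above the dish's underside and 36 out from its near wall. The gap between bar and dish wall is 32 wide, open above and below.
- warmer: Fixed electric food warmer: black plate 400 long (x), 176 wide (y), top 22 above the table, a steel rail 12 high along each long side. Origin at the centre of its underside, on the table; x runs along it, away from the robot.
- plate (a point): Centre of the warmer's plate top. Towards the robot from it a steel switch block (40 long, 60 wide, 26 high) is clamped on the plate, its grey tab sticking out 12 towards the dish. Where it is clamped differs each time and is not measured: the tab's face starts 45 to 105 nearer the robot than this point. The dish's near wall meets the tab; the loop handle passes above the block.
- tab (a joint): How far the switch tab is pushed in (m): 0 = out, 0.006 = fully in, at a hard stop. It yields to a steady push of 4 to 6 N and stays where left. The reading is noisy; feel instead: the pull on the tool rises by about 4 N when the dish meets the tab, keeps there while the tab goes in, then climbs past 8 N above the drag at the hard stop. Dragging the dish alone takes about 2 to 5 N, differing each time.
- board: Fixed wooden board, 300 (x) by 170 (y), 12 thick, to the left or the right of the warmer; origin at the centre of its underside, on the table. The tool lies on it beside a small pepper jar (40 diameter, 70 high, at x = 115, y = 55 on the board).
- pepper: Small glass pepper jar, 40 diameter, 70 high, on the board; origin at the centre of its underside. Leave alone.
- bowl_a: Blue bowl, 116 diameter, 55 high, on the grey placemat; origin under its centre. Leave alone.
- spoon: Steel spoon on the placemat; leave alone.
- bowl_b: Blue bowl, 116 diameter, 55 high, beyond on the left; origin under its centre. Leave alone.
- cup: Glass cup, 68 diameter, 85 high, on the right; origin under its centre. Leave alone.
- mug: White mug, 80 diameter, 85 high, on the right; origin under its centre. Leave alone.
- sauce: Sauce bottle, 52 diameter, 130 high, on the left; origin under its centre. Leave alone.
Mind the look-alikes: they are no part of the job. There is more than one size of the hook_tool; the one meant has the size given above.

How it is judged:
On the way, in this order (a step that is already met when the one before it is completed fails the run):
1. the hook is dragging the dish: tool pulling on the dish, dish 30 mm on its way (contact force between hook_tool and dish above 0.5 N and distance of dish from where it was at the start of the episode above 0.03 m), for 0.1 s.
2. the dish, pulled by the tool, has pushed the tab at least 4.8 mm in (6 mm is the hard stop) (contact force between hook_tool and dish above 0.5 N and value of joint tab above 0.0048 m), for 0.1 s.
At the end, for the whole second after the job is handed in: The tab is pushed in at least 4.8 mm of its 6 mm, the dish stands flat and still on the warmer's plate at the tab (its centre no farther than 32 mm beyond the warmer's centre), and the hook tool lies still on its board (the middle of its handle over the board, resting on it) (value of joint tab above 0.0048 m and x of dish in the frame of warmer below 0.032 m and z of dish in the frame of warmer between 0.018 and 0.027 m and angle between dish's own z axis and vertical below 0.06 rad and linear speed of dish below 0.01 m/s and x of hook_tool in the frame of board between -0.12 and 0.11 m and y of hook_tool in the frame of board between -0.08 and 0.08 m and z of hook_tool in the frame of board between 0.008 and 0.03 m and linear speed of hook_tool below 0.02 m/s); the robot touches nothing.
It fails at once if the tool pulls or pushes on the dish with more than 18 N (contact force between hook_tool and dish above 18 N).
It fails at once if the gripper or arm touches the dish (more than 1 N) (contact force between any of the fingers, the arm and dish above 1 N).
It fails at once if the dish is lifted 20 mm off the plate or tipped by more than 0.2 rad (z of dish in the frame of warmer above 0.042 m or angle between dish's own z axis and vertical above 0.2 rad).
It fails at once if the tab is pressed by something other than the dish (while the dish is still away from it) (value of joint tab above 0.002 m and x of dish in the frame of warmer above 0.036 m).
It fails at once if another piece of tableware is moved by more than 30 mm (distance of any of pepper, bowl_a, spoon, bowl_b, cup, mug, sauce from where it was at the start of the episode above 0.03 m).
It also fails if it takes over 72 s, if anything falls off the work surface, if the arm or the gripper's body presses on something with over 40 N, if the wrist force passes 120 N, or if a joint passes its speed limit or range.

## Robot

A 6-joint arm with a two-finger parallel gripper is mounted at the origin on the work surface. World frame = base frame: x ahead of the robot, y to its left, z up, the work surface at z = 0. Lengths are in m, angles in rad, forces in N, time in s.
With the tool pointing down it reaches from about 0.35 to 0.775 m from the base axis. Payload 5.5 kg.
Tool frame: the origin (TCP) lies at the very end of the fingers, on their centre line; the grasp point (between the pads) lies 19 mm behind it; z points along the fingers, y is the direction in which the jaws open and shut (so a half turn about z gives the same grasp; the last joint's range is limited). The gripper opens to 85 mm and grips with 20 to 120 N. Pads are 22 mm wide; open, the fingers measure 114 mm over their backs; the gripper's body (76 mm by 85 mm) begins 54 mm behind the grasp point. The pads swing forward as they close: fully open they stand 13 mm farther back than shut.
Start: joints at [-1.29, 0.313, 0.046, 1.304, 0, 1.431], TCP at [0.235, -0.525, 0.194] pointing down, gripper open.
Joint ranges: [-2.76, 2.76], [-0.86, 1.69], [-1.03, 1.26], [-2.2, 2.34], [-1.47, 1.5], [-3.14, 3.14]. Speed limits (rad/s): [2.57, 2.57, 3.14, 3.14, 3.14, 3.14].

## Interface

Orientations are given as [roll, pitch, yaw] about the fixed x, y, z axes, in that order (R = Rz(yaw) Ry(pitch) Rx(roll)).
In Python, from workcell import get_state, get_image, arm, look_for, pinpoint gives the robot as it stands. The module is installed in compiled form; this text tells all that it offers.
- The arm moves only by the tool carry_out, never from a script. Its argument "moves" is a list of rows, each a list of 3 entries, a list of its own where there are three numbers: the shift along the world's x, y, z in m, then the turn about the world's z in rad, then the opening, from 0 (shut) to 1 (fully open). In form: [[[tx, ty, tz], spin, claw], ...]. A call has 1 to 12 rows; each row is the pose to reach, as a shift and turn from the pose commanded when the call began; what a row does not reach only later rows make up. A row lasts 1/10 s, in which the tool goes at most 50 mm and 8.59 degrees, less where a joint would pass 70% of its speed; a pose out of reach is approached as far as the arm can. A call with a gripper value outside its range is refused whole. The fingers move at their own pace and stop on an object; "grip_force" is the grip in N (left out, the last holds). Time passes only in rows, so rows that repeat a pose let the fingers close. It gives the time, the measured TCP pose, the force and the opening at its end, in the units of the state.
- get_state(): the state, without advancing time (a new reading comes with each control period).
- get_image(name): name is "scene" or "top" or "wrist"; returns a dict with "pixels" (400x640x3 uint8, red, green, blue), "depth" (400x640 float32, m along the optical axis (not along the pixel's ray), 0 where there is no reading), "fov_y" (degrees; the focal length in pixels is half the picture's height over the tangent of half this angle, whatever the lens; pixels are square), "cx", "cy" (the principal point, pixels), "extrinsics" (4x4, takes a point from world to camera coordinates). Camera axes: x right, y down, z forward; pixel columns grow to the right and rows downward; lengths in m; the calibration is good to about 2 mm. A picture is of the moment at which its call begins.
- arm.close_job(): hands the job in, once; it reports no verdict.
Trained networks look in a picture, given as the dict that the camera call returned (one of the last four; its "shot" number tells which), for a name from the list of things; names that differ only in an ending like _2 or _b are one class to them, and where a whole thing is asked for, a point or a joint stands for the part that bears it (a point fixed in the world has none). Each returns a list of dicts, best first, with "score" (0 to 1); they miss things now and then, are a little off and sometimes report something else, mostly with a low value. They report only what shows in the picture. A call takes as long as a camera call. They do not tell look-alikes from the thing itself.
- look_for(picture, label): "box" ([left, top, right, bottom] in pixels, round what is visible of it).
- pinpoint(picture, label): "at" ([row, column] in pixels: a listed point, or the origin of a listed thing).
The state is a dict: "time": time; "qpos": joint angles; "qd": joint speeds; "joint_torque": joint torques, N m; "ee_pos": TCP position; "eef_rot": TCP orientation; "contact_force": force on the tool from outside, world axes, zero at the start; "wrist_torque": the same for the moment, N m; "opening": opening from 0.0 (shut) to 1.0 (fully open).
Only numpy, scipy, OpenCV 4.12 (cv2) and the standard library are available. Lean on these libraries where they do the work, as an engineer would, in place of code of your own. Each camera call takes 0.05 s, during which the arm holds its last target.

## Working session

There is one attempt and no reset: what is moved stays moved. The work goes in short steps, Python scripts to look and compute and a tool call to move; the robot and the scene stay as the last step left them, time stands still between calls to the robot, and variables do not carry over. Pictures are saved under pics/ and viewed, and the job is handed in when it is done.

Besides the shell and the picture viewer there is one more tool, called by a JSON object that holds its "fn" and its "kwargs", one argument or row to a line. carry_out: Moves the arm, as the interface text tells. Its arguments: {"type":"object","properties":{"moves":{"type":"array","items":{"type":"array"}},"grip_force":{"type":"number"}},"required":["moves"]}

```bash
mkdir -p pics; cat > h.py <<'E'
import numpy as np, cv2
from workcell import get_state, get_image, arm, look_for, pinpoint
def save(im,n): cv2.imwrite('pics/'+n+'.png', im['pixels'][:,:,::-1])
def w(im,r,c,z=None,d=None):
    h=im['pixels'].shape[0]; f=h/2/np.tan(np.radians(im['fov_y'])/2)
    ray=np.array([(c-im['cx'])/f,(r-im['cy'])/f,1.]); E=np.array(im['extrinsics']); Ei=np.linalg.inv(E)
    if z is not None:
        o=Ei[:3,3]; v=Ei[:3,:3]@ray; return o+v*(z-o[2])/v[2]
    if d is None: d=im['depth'][int(round(r)),int(round(c))]
    return (Ei@np.r_[ray*d,1])[:3]
def cloud(im):
    h,wd=im['depth'].shape; f=h/2/np.tan(np.radians(im['fov_y'])/2)
    r,c=np.mgrid[:h,:wd]; d=im['depth']
    P=np.stack([(c-im['cx'])/f*d,(r-im['cy'])/f*d,d,np.ones_like(d)],-1)
    W=(P@np.linalg.inv(np.array(im['extrinsics'])).T)[...,:3]; W[d==0]=np.nan
    return W
E
python3 - <<'E'
from h import *
print(get_state())
for n in ('scene','top'):
    im=get_image(n); save(im,n+'0'); 
    for l in ('hook_tool','hook_tip','dish','near_bar','warmer','plate','board','pepper','tab'):
        try:
            p=pinpoint(im,l); b=look_for(im,l)
            print(n,l,[(np.round(q['at']).tolist(),round(q['score'],2),np.round(w(im,*q['at']),3).tolist()) for q in p[:3]],[(np.round(q['box']).tolist(),round(q['score'],2)) for q in b[:3]])
        except Exception as e: print(l,e)
E
```

```text
{'time': 0.0, 'qpos': array([-1.28961079e+00,  3.14027204e-01,  4.49941428e-02,  1.30359038e+00,
        1.25255416e-05,  1.43118166e+00]), 'qd': array([-0.00054615,  0.00085857,  0.00104078, -0.00057513,  0.00034928,
       -0.00037407]), 'joint_torque': array([-4.72366410e-04, -4.80625570e+01,  2.98532438e+01,  1.91379263e-02,
       -1.60643826e-04, -3.64218948e-06]), 'ee_pos': array([ 0.23471097, -0.52429435,  0.19299988]), 'eef_rot': array([-3.13978506e+00, -2.66667194e-04,  4.20799956e-01]), 'contact_force': array([-0.83947626, -0.11831393, -0.16397588]), 'wrist_torque': array([-0.03532568, -0.0135125 , -0.01701806]), 'opening': 0.9991444166052783}
scene hook_tool [([250.0, 211.0], 0.93, [0.433, -0.335, 0.024]), ([293.0, 184.0], 0.76, [0.466, -0.469, 0.023])] [([194.0, 231.0, 251.0, 268.0], 0.65), ([160.0, 279.0, 191.0, 327.0], 0.61)]
scene hook_tip [([269.0, 252.0], 0.96, [0.555, -0.321, 0.014]), ([328.0, 169.0], 0.62, [0.488, -0.548, 0.0]), ([137.0, 349.0], 0.52, [0.507, 0.265, 0.027])] [([162.0, 281.0, 195.0, 319.0], 0.91), ([195.0, 226.0, 252.0, 270.0], 0.68)]
scene dish [(
[... 1358 characters left out ...]
.76, -0.037, 0.1]), ([249.0, 240.0], 0.54, [0.441, 0.209, 0.002])] [([291.0, 104.0, 337.0, 181.0], 0.72)]
top near_bar [([175.0, 316.0], 0.59, [0.664, -0.037, 0.076])] [([293.0, 105.0, 337.0, 177.0], 0.85)]
top warmer [] [([284.0, 102.0, 338.0, 233.0], 0.85)]
top plate [([170.0, 315.0], 0.62, [0.688, -0.034, 0.024])] [([285.0, 102.0, 338.0, 234.0], 0.98)]
top board [([237.0, 398.0], 0.86, [0.472, -0.295, 0.009])] [([284.0, 99.0, 342.0, 230.0], 0.69), ([362.0, 191.0, 428.0, 293.0], 0.58)]
top pepper [([208.0, 375.0], 0.58, [0.56, -0.216, 0.083])] [([288.0, 104.0, 338.0, 232.0], 0.59)]
tab it knows: board, bowl, cup, dish, hook_tip, hook_tool, mug, near_bar, pepper, plate, sauce, spoon, warmer
```

View pics/scene0.png

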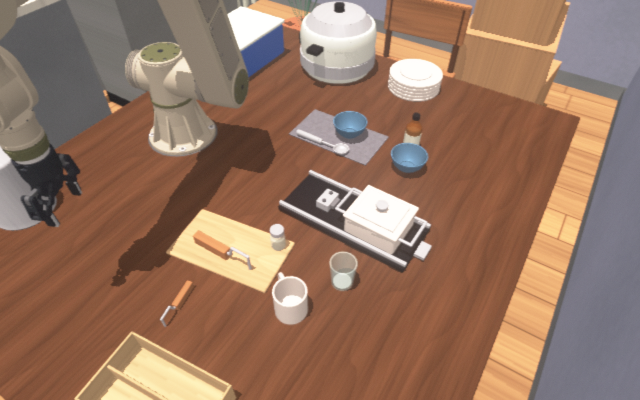

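View pics/top0.png

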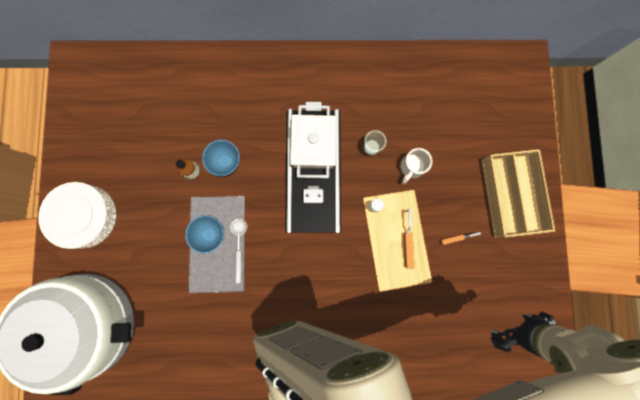

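Two candidates appear. One tool lies on the board at about top (409,245), scene (222,248). A smaller one lies on the table at about top (460,238), scene (177,302). The one on the board fits the description. I'll confirm it in an enlarged crop and measure it.

```bash
python3 - <<'E'
from h import *
im=get_image('top'); s=get_image('scene')
a=cv2.resize(im['pixels'][180:300,350:490,::-1],None,fx=4,fy=4,interpolation=cv2.INTER_CUBIC)[:, :560]
cv2.imwrite('pics/crop_top.png',a)
b=cv2.resize(s['pixels'][200:335,150:310,::-1],None,fx=4.5,fy=4.4,interpolation=cv2.INTER_CUBIC)
cv2.imwrite('pics/crop_scene.png',b)
for nm,i in (('top',im),('scene',s)):
    W=cloud(i); P=i['pixels'].astype(int)
    # orange handle pixels
    m=(P[...,0]>150)&(P[...,0]-P[...,1]>60)&(P[...,0]-P[...,2]>90)&(W[...,0]<.6)&(W[...,0]>.3)&(W[...,1]<-.2)&(W[...,1]>-.6)&(W[...,2]<.08)
    n,l,st,c=cv2.connectedComponentsWithStats(m.astype(np.uint8))
    for k in range(1,n):
        if st[k,4]>15:
            Q=W[l==k]; top=Q[Q[:,2]>Q[:,2].max()-.012]
            xy=np.float32(top[:,:2]*1000); r=cv2.minAreaRect(xy)
            print(nm,c[k].round(),st[k,4],'zmax',np.percentile(Q[:,2],[5,50,95]).round(3),'rect mm',np.round(r[0],1),np.round(r[1],1),round(r[2],1))
    # warmer black plate, white dish
    reg=(W[...,0]>.4)&(W[...,0]<.95)&(W[...,1]<.08)&(W[...,1]>-.16)
    d=reg&(W[...,2]>.06)&(W[...,2]<.15)
    Q=W[d]; print(nm,'dish>60', np.percentile(Q,[1,50,99],axis=0).round(3).tolist())
    lid=reg&(W[...,2]>.088)&(W[...,2]<.112); r=cv2.minAreaRect(np.float32(W[lid][:,:2]*1000)); print('lid',r)
    k=reg&(W[...,2]>.112); print('knob',W[k].mean(0),W[k][:,2].max(),k.sum())
    b=reg&(P.sum(-1)<90)&(W[...,2]<.03); r=cv2.minAreaRect(np.float32(W[b][:,:2]*1000)); print('plate',r)
    sb=reg&(W[...,2]>.04)&(W[...,2]<.056)&(W[...,0]<.64); r=cv2.minAreaRect(np.float32(W[sb][:,:2]*1000)); print('switch',r)
    br=reg&(W[...,2]>.063)&(W[...,0]<.685); Q=W[br]; print('bar',len(Q),np.percentile(Q,[2,50,98],axis=0).round(3).tolist() if len(Q) else '')
E
```

```text
top [409. 250.] 238 zmax [0.042 0.046 0.05 ] rect mm [ 429.9 -321.7] [104.9  21.9] 0.3
top [453. 239.] 133 zmax [-0.     0.022  0.027] rect mm [ 461.7 -468.1] [15.5 74.3] 13.8
top dish>60 [[0.66, -0.095, 0.066], [0.766, -0.028, 0.096], [0.884, 0.039, 0.121]]
lid ((772.170654296875, -28.80683135986328), (135.75167846679688, 156.99249267578125), 88.84246826171875)
knob [ 0.77141765 -0.02872788  0.11972662] 0.12596034527116284 98
plate ((799.6205444335938, -57.862457275390625), (218.21627807617188, 85.53180694580078), 23.893461227416992)
switch ((610.0333251953125, -26.862892150878906), (157.562255859375, 48.696685791015625), 89.48243713378906)
bar 118 [[0.657, -0.074, 0.073], [0.663, -0.033, 0.078], [0.685, 0.022, 0.083]]
scene [211. 242.] 312 zmax [0.042 0.046 0.049] rect mm [ 428.4 -325.8] [ 25.3 107.5] 89.8
scene [181. 293.] 180 zmax [0.019 0.023 0.026] rect mm [ 458.2 -470.7] [16.8 71.5] 13.4
scene dish>60 [[0.658, -0.099, 0.062], [0.777, -0.048, 0.094], [0.881, 0.035, 0.12]]
lid ((768.3741455078125, -31.163589477539062), (139.85345458984375, 156.7177734375), 88.5103988647461)
knob [ 0.7694643  -0.03353785  0.11873185] 0.12366916256685556 111
plate ((0.0, 0.0), (0.0, 0.0), 0.0)
switch ((594.7366943359375, -44.10044860839844), (165.89251708984375, 70.02214813232422), 69.42617797851562)
bar 126 [[0.654, -0.077, 0.071], [0.661, -0.034, 0.077], [0.684, 0.018, 0.082]]
```

View pics/crop_top.png

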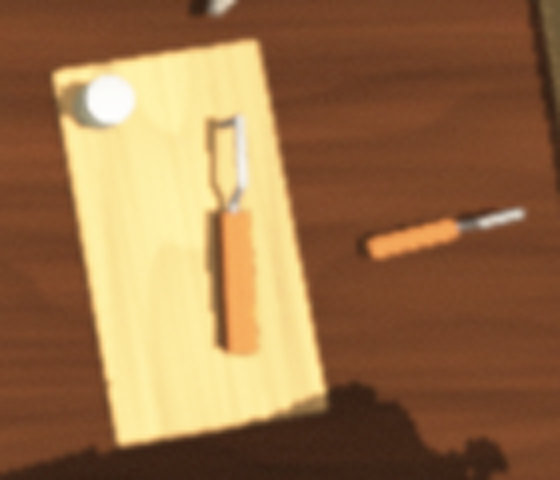

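View pics/crop_scene.png

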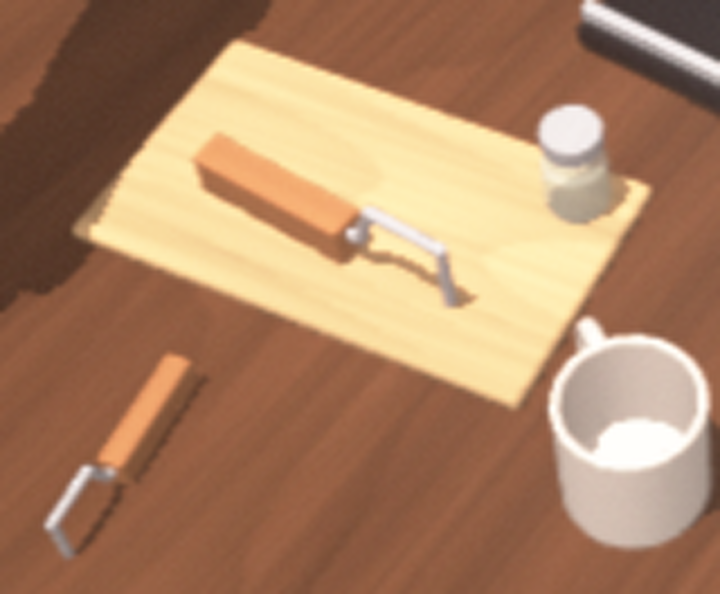

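The crop confirms it. The board tool has a handle of about 107 x 24 mm with its top at z ≈ 0.046, which matches the description; the other is about 74 x 16 mm. Next I'll move above the handle and look with the wrist camera.

{"fn": "carry_out", "kwargs": {
  "moves": [
    [[0.035,0.035,0],-0.14,1],
    [[0.07,0.07,0],-0.28,1],
    [[0.105,0.105,0],-0.42,1],
    [[0.14,0.14,0],-0.42,1],
    [[0.17,0.17,0],-0.42,1],
    [[0.194,0.2,-0.02],-0.42,1],
    [[0.194,0.2,-0.02],-0.42,1]
  ]
}}

```text
time: 2.5
ee_pos: [0.4303, -0.3202, 0.172]
eef_rot: [-3.138, 0.002, 0.007]
contact_force: [-1.3, -1.1, -0.3]
opening: 0.999
```

```bash
python3 - <<'E'
from h import *
s=get_state(); print(s['time'],s['ee_pos'],s['eef_rot'],s['contact_force'])
im=get_image('wrist'); save(im,'wrist1'); t=get_image('top'); save(t,'top1')
a=cv2.resize(t['pixels'][95:245,270:350,::-1],None,fx=4,fy=4,interpolation=cv2.INTER_CUBIC); cv2.imwrite('pics/crop_w.png',a)
W=cloud(im);P=im['pixels'].astype(int)
m=(P[...,0]-P[...,2]>60)&(W[...,2]>.038)&(W[...,2]<.055)
print(m.sum())
if m.sum()>50:
    n,l,st,c=cv2.connectedComponentsWithStats(m.astype(np.uint8))
    k=1+st[1:,4].argmax(); Q=W[l==k]; print(cv2.minAreaRect(np.float32(Q[:,:2]*1000)),np.median(Q[:,2]))
for l in('hook_tool','hook_tip','board'):
  print(l,[(np.round(q['at']),round(q['score'],2),w(im,*q['at'],z=.012).round(3)) for q in pinpoint(im,l)[:2]])
W=cloud(t);P=t['pixels'].astype(int)
# rails and block
for r in range(182,210,2): print(r,[(P[r,c].mean().round().astype(int),round(W[r,c,0],3),round(W[r,c,2],3)) for c in (308,313)])
E
```

```text
2.5 [ 0.43033196 -0.32022232  0.17196619] [-3.13821615e+00  1.64934226e-03  6.73847048e-03] [-1.28431158 -1.05688798 -0.34141595]
2903
((427.96270751953125, -325.0966796875), (108.48941040039062, 23.732379913330078), 0.012095663696527481) 0.046527508968870035
hook_tool [(array([183., 333.]), 0.94, array([ 0.426, -0.325,  0.012])), (array([148., 473.]), 0.72, array([ 0.462, -0.465,  0.012]))]
hook_tip [(array([133., 556.]), 0.67, array([ 0.478, -0.545,  0.012]))]
board [(array([146., 303.]), 0.66, array([ 0.463, -0.295,  0.012]))]
182 [(np.int64(46), np.float64(0.651), np.float64(0.023)), (np.int64(46), np.float64(0.651), np.float64(0.021))]
184 [(np.int64(47), np.float64(0.644), np.float64(0.023)), (np.int64(48), np.float64(0.644), np.float64(0.023))]
186 [(np.int64(114), np.float64(0.634), np.float64(0.044)), (np.int64(137), np.float64(0.634), np.float64(0.042))]
188 [(np.int64(152), np.float64(0.629), np.float64(0.041)), (np.int64(179), np.float64(0.628), np.float64(0.041))]
190 [(np.int64(231), np.float64(0.621), np.float64(0.05)), (np.int64(234), np.float64(0.62), np.float64(0.05
[... 328 characters left out ...]
 np.float64(0.044))]
198 [(np.int64(241), np.float64(0.596), np.float64(0.051)), (np.int64(247), np.float64(0.596), np.float64(0.046))]
200 [(np.int64(246), np.float64(0.589), np.float64(0.052)), (np.int64(247), np.float64(0.59), np.float64(0.046))]
202 [(np.int64(181), np.float64(0.585), np.float64(0.032)), (np.int64(184), np.float64(0.585), np.float64(0.032))]
204 [(np.int64(54), np.float64(0.58), np.float64(0.024)), (np.int64(55), np.float64(0.58), np.float64(0.02))]
206 [(np.int64(51), np.float64(0.573), np.float64(0.027)), (np.int64(51), np.float64(0.573), np.float64(0.024))]
208 [(np.int64(51), np.float64(0.567), np.float64(0.022)), (np.int64(51), np.float64(0.567), np.float64(0.022))]
```

View pics/wrist1.png

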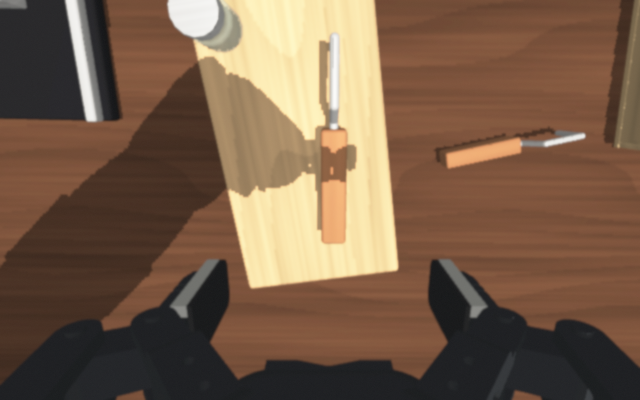

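View pics/crop_w.png

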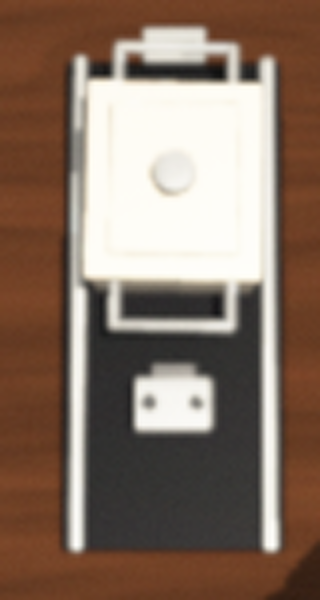

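The wrist view shows the tool's handle at pixels (333,185), centre (0.428,-0.325) and yaw about 0. The crop shows the switch tab at (175,370) and the block at (175,403), so the tab face is at x ≈ 0.638 and the block top at z ≈ 0.05. The near bar is at crop row 323. Now I'll descend and grip.

{"fn": "carry_out", "kwargs": {
  "moves": [
    [[-0.001,-0.003,-0.04],0,1],
    [[-0.001,-0.003,-0.08],0,1],
    [[-0.001,-0.003,-0.115],0,1],
    [[-0.001,-0.003,-0.14],0,1],
    [[-0.001,-0.003,-0.154],0,1],
    [[-0.001,-0.003,-0.154],0,1],
    [[-0.001,-0.003,-0.154],0,1]
  ]
}}

```text
time: 3.45
ee_pos: [0.4276, -0.3291, 0.0205]
eef_rot: [3.141, -0.0, -0.001]
contact_force: [0.3, 0.3, 0.3]
opening: 1.002
```

{"fn": "carry_out", "kwargs": {
  "moves": [
    [[0,0.003,-0.002],0,1],
    [[0,0.003,-0.002],0,1],
    [[0,0.003,-0.002],0,0],
    [[0,0.003,-0.002],0,0],
    [[0,0.003,-0.002],0,0],
    [[0,0.003,-0.002],0,0],
    [[0,0.003,-0.002],0,0],
    [[0,0.003,-0.002],0,0],
    [[0,0.003,-0.002],0,0]
  ],
  "grip_force": 80
}}

```text
time: 4.35
ee_pos: [0.4279, -0.3249, 0.0179]
eef_rot: [3.142, 0.0, 0.001]
contact_force: [-0.3, 0.1, -0.5]
opening: 0.001
```

The gripper reports fully shut on a 24 mm handle, so I'll look.

```bash
python3 - <<'E'
from h import *
s=get_state(); print(s['time'],s['ee_pos'],s['opening'],s['contact_force'])
im=get_image('wrist'); save(im,'wrist2'); t=get_image('scene')
cv2.imwrite('pics/s2.png',cv2.resize(t['pixels'][150:300,120:320,::-1],None,fx=4,fy=4))
E
```

```text
4.35 [ 0.42785758 -0.32485153  0.01787942] 0.001486772350659576 [-0.3100427   0.05607371 -0.5275365 ]
```

View pics/wrist2.png

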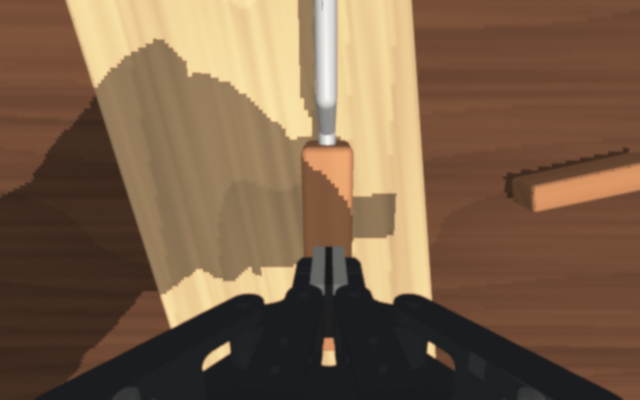

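View pics/s2.png

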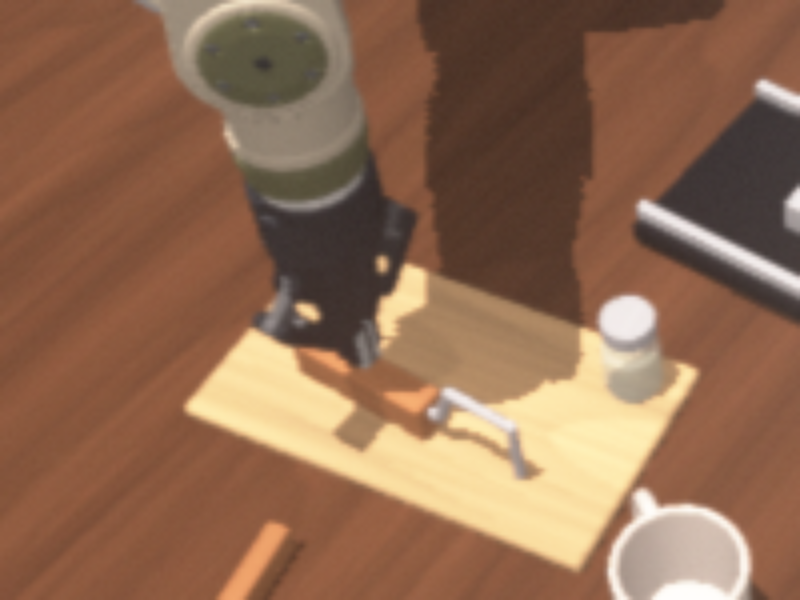

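The wrist view shows the fingers shut at (328,255), above the handle rather than around it. I'll measure where the fingertips actually are.

```bash
python3 - <<'E'
from h import *
im=get_image('wrist'); W=cloud(im); 
for r in range(200,300,8): print(r,[W[r,c].round(3).tolist() for c in (315,328,340)])
for n in('scene','top'):
  im=get_image(n); W=cloud(im);P=im['pixels'].astype(int)
  m=(P.max(-1)<110)&(abs(W[...,0]-.428)<.08)&(abs(W[...,1]+.325)<.08)&(W[...,2]>.03)&(W[...,2]<.15)&(P[...,0]-P[...,2]<25)
  Q=W[m]; print(n,len(Q)); 
  if len(Q): i=Q[:,2].argsort()[:12]; print(Q[i].round(3))
E
```

```text
200 [[0.457, -0.319, 0.047], [0.457, -0.325, 0.046], [0.457, -0.331, 0.046]]
208 [[0.454, -0.319, 0.048], [0.454, -0.325, 0.047], [0.453, -0.331, 0.046]]
216 [[0.449, -0.319, 0.046], [0.45, -0.325, 0.047], [0.45, -0.331, 0.047]]
224 [[0.446, -0.319, 0.047], [0.446, -0.325, 0.047], [0.445, -0.331, 0.046]]
232 [[0.442, -0.319, 0.048], [0.442, -0.325, 0.047], [0.441, -0.331, 0.046]]
240 [[0.437, -0.319, 0.047], [0.437, -0.325, 0.046], [0.437, -0.331, 0.047]]
248 [[0.44, -0.319, 0.063], [0.44, -0.325, 0.063], [0.44, -0.33, 0.062]]
256 [[0.44, -0.32, 0.071], [0.44, -0.325, 0.071], [0.44, -0.33, 0.071]]
264 [[0.44, -0.32, 0.078], [0.44, -0.325, 0.079], [0.44, -0.33, 0.078]]
272 [[0.44, -0.32, 0.084], [0.44, -0.325, 0.085], [0.44, -0.33, 0.085]]
280 [[0.44, -0.32, 0.091], [0.44, -0.325, 0.091], [0.44, -0.329, 0.09]]
288 [[0.441, -0.321, 0.098], [0.439, -0.325, 0.094], [0.441, -0.329, 0.098]]
296 [[0.441, -0.321, 0.102], [0.436, -0.325, 0.094], [0.441, -0.329, 0.103]]
scene 406
[[ 0.438 -0.324  0.061]
 [ 0.433 -0.333  0.063]
 [ 0.437 -0.323  0.063]
 [ 0.437 -0.324  0.068]
 [ 0.435 -0.333  0.069]
 [ 0.433 -0.334  0.073]
 [ 0.435 -0.333  0.073]
 [ 0.436 -0.337  0.074]
 [ 0.439 -0.325  0.075]
 [ 0.431 -0.338  0.076]
 [ 0.435 -0.339  0.076]
 [ 0.434 -0.334  0.077]]
top 33
[[ 0.442 -0.293  0.122]
 [ 0.44  -0.289  0.125]
 [ 0.422 -0.288  0.126]
 [ 0.437 -0.288  0.127]
 [ 0.425 -0.287  0.13 ]
 [ 0.437 -0.283  0.138]
 [ 0.423 -0.282  0.14 ]
 [ 0.44  -0.282  0.141]
 [ 0.425 -0.282  0.141]
 [ 0.437 -0.279  0.141]
 [ 0.423 -0.276  0.142]
 [ 0.437 -0.276  0.142]]
```

Both cameras put the closed fingertips at z ≈ 0.060, while the pose reports 0.018. The reported TCP height therefore reads about 40 mm too low, and I'll trust the cameras. I'll open and go down the missing distance in stages, watching the force.

{"fn": "carry_out", "kwargs": {
  "moves": [
    [[0,0,0],0,1],
    [[0,0,0],0,1],
    [[0,0,0],0,1],
    [[0,0,0],0,1],
    [[0,0,0],0,1],
    [[0,0,0],0,1],
    [[0,0,-0.01],0,1],
    [[0,0,-0.02],0,1],
    [[0,0,-0.02],0,1]
  ]
}}

```text
time: 5.5
ee_pos: [0.4266, -0.3236, -0.0041]
eef_rot: [-3.139, 0.002, 0.001]
contact_force: [-0.8, 0.9, -0.7]
opening: 1.0
```

```bash
python3 - <<'E'
from h import *
s=get_state(); print(s['time'],s['ee_pos'],s['opening'],s['contact_force'])
im=get_image('wrist'); save(im,'wrist3'); W=cloud(im);P=im['pixels'].astype(int)
m=(P.max(-1)<130)&(P.max(-1)-P.min(-1)<20)&(W[...,2]<.09)
print([(k,W[m&(W[...,2]>k)&(W[...,2]<k+.006)].shape[0]) for k in np.arange(.0,.09,.006)])
Q=W[m&(W[...,2]>.02)]; print(Q[Q[:,2].argsort()[:200:20]].round(3))
t=get_image('scene'); cv2.imwrite('pics/s3.png',cv2.resize(t['pixels'][150:300,120:320,::-1],None,fx=4,fy=4))
E
```

```text
5.5 [ 0.42663431 -0.32359819 -0.00414964] 1.0002599725613779 [-0.80266136  0.89291766 -0.65056305]
[(np.float64(0.0), 26), (np.float64(0.006), 0), (np.float64(0.012), 0), (np.float64(0.018000000000000002), 0), (np.float64(0.024), 0), (np.float64(0.03), 10), (np.float64(0.036000000000000004), 27), (np.float64(0.042), 41), (np.float64(0.048), 473), (np.float64(0.054), 858), (np.float64(0.06), 1034), (np.float64(0.066), 1237), (np.float64(0.07200000000000001), 1256), (np.float64(0.078), 1008), (np.float64(0.084), 850)]
[[ 0.484 -0.321  0.034]
 [ 0.488 -0.321  0.038]
 [ 0.489 -0.323  0.043]
 [ 0.49  -0.322  0.046]
 [ 0.492 -0.321  0.048]
 [ 0.427 -0.281  0.049]
 [ 0.423 -0.367  0.049]
 [ 0.427 -0.367  0.05 ]
 [ 0.424 -0.367  0.05 ]
 [ 0.433 -0.367  0.05 ]]
```

View pics/s3.png

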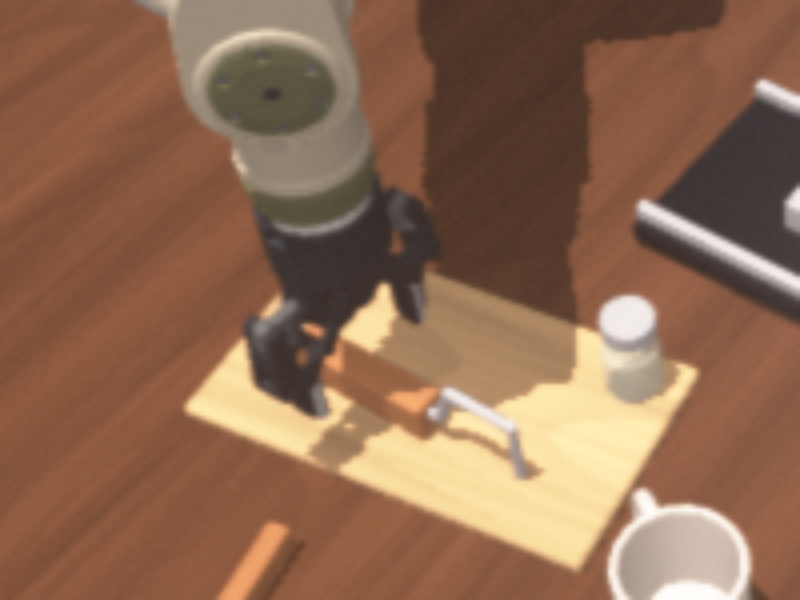

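View pics/wrist3.png

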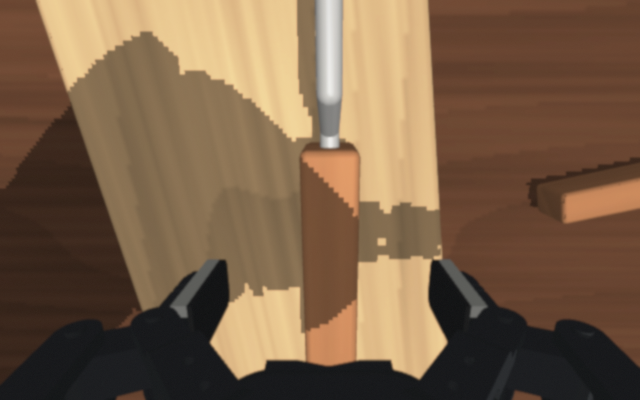

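The open tips are at z ≈ 0.048, which closed would be about 0.037. That fits the 40 mm offset. I'll go down another 18 mm, then close.

{"fn": "carry_out", "kwargs": {
  "moves": [
    [[0,-0.001,-0.01],0,1],
    [[0,-0.001,-0.018],0,1],
    [[0,-0.001,-0.018],0,1],
    [[0,-0.001,-0.018],0,0],
    [[0,-0.001,-0.018],0,0],
    [[0,-0.001,-0.018],0,0],
    [[0,-0.001,-0.018],0,0],
    [[0,-0.001,-0.018],0,0],
    [[0,-0.001,-0.018],0,0]
  ],
  "grip_force": 80
}}

```text
time: 6.5
ee_pos: [0.4283, -0.3262, -0.0195]
eef_rot: [3.141, -0.001, 0.001]
contact_force: [0.0, -0.0, 4.0]
opening: 0.268
```

```bash
python3 - <<'E'
from h import *
s=get_state(); print(s['time'],s['ee_pos'],s['opening'],s['contact_force'],s['wrist_torque'])
im=get_image('wrist'); save(im,'wrist4')
E
```

```text
6.5 [ 0.42826203 -0.32624772 -0.0195475 ] 0.2681237515375165 [ 0.04254594 -0.04689297  3.98721998] [ 0.10405955  0.04989513 -0.01292823]
```

View pics/wrist4.png

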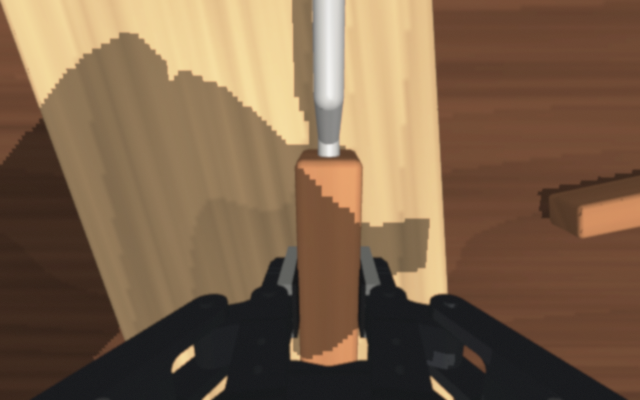

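The tool is gripped (opening 0.268, about 23 mm). Now I'll lift it and carry it over to above the gap.

{"fn": "carry_out", "kwargs": {
  "moves": [
    [[0,0,0.03],0,0],
    [[0,0,0.075],0,0],
    [[0,0,0.12],0,0],
    [[0.01,0.04,0.14],0,0],
    [[0.025,0.08,0.14],0,0],
    [[0.045,0.12,0.14],0,0],
    [[0.06,0.16,0.14],0,0],
    [[0.08,0.2,0.14],0,0],
    [[0.095,0.235,0.14],0,0],
    [[0.11,0.27,0.14],0,0],
    [[0.125,0.298,0.14],0,0],
    [[0.125,0.298,0.14],0,0]
  ]
}}

```text
time: 7.75
ee_pos: [0.5538, -0.0245, 0.1194]
eef_rot: [-3.141, 0.0, 0.006]
contact_force: [0.3, 0.9, -2.3]
opening: 0.267
```

```bash
python3 - <<'E'
from h import *
s=get_state(); print(s['time'],s['ee_pos'],s['eef_rot'],s['opening'],s['contact_force'])
im=get_image('wrist'); save(im,'wrist5'); W=cloud(im)
t=get_image('scene'); cv2.imwrite('pics/s5.png',cv2.resize(t['pixels'][110:290,270:450,::-1],None,fx=3.3,fy=3.3))
for n,i in(('wrist',im),('scene',t)):
  W=cloud(i)
  m=(W[...,2]>.065)&(W[...,2]<.085)&(abs(W[...,0]-.662)<.008)&(abs(W[...,1]+.03)<.03)
  Q=W[m]; print(n,'bar',len(Q),Q.mean(0).round(4), np.percentile(Q[:,0],[5,95]).round(4))
  m=(W[...,2]>.06)&(W[...,2]<.092)&(W[...,0]>.685)&(W[...,0]<.71)&(abs(W[...,1]+.03)<.03); print(n,'wall',m.sum(),W[m][:,0].round(3)[:10])
  for l in('hook_tip','near_bar'): print(n,l,[(np.round(q['at']),round(q['score'],2),w(i,*q['at'],z=.154 if l=='hook_tip' else .078).round(3)) for q in pinpoint(i,l)[:2]])
  m=(W[...,2]>.15)&(W[...,2]<.225)&(abs(W[...,1]+.03)<.02)&(W[...,0]>.615)&(W[...,0]<.73); Q=W[m]; print('rod',len(Q),np.percentile(Q,[2,50,98],axis=0).round(3).tolist() if len(Q) else 0)
E
```

```text
7.75 [ 0.55384016 -0.02449111  0.11936003] [-3.14061285e+00  3.97623386e-05  5.63470502e-03] 0.2670584082111161 [ 0.29590342  0.90212915 -2.28274471]
wrist bar 952 [ 0.6586 -0.0326  0.0778] [0.655  0.6624]
wrist wall 0 []
wrist hook_tip []
wrist near_bar [(array([ 48., 332.]), 0.9, array([ 0.659, -0.027,  0.078]))]
rod 4123 [[0.617, -0.028, 0.187], [0.635, -0.025, 0.211], [0.649, -0.021, 0.212]]
scene bar 46 [ 0.6585 -0.0294  0.0773] [0.6548 0.6614]
scene wall 36 [0.693 0.7   0.694 0.704 0.692 0.694 0.697 0.699 0.7   0.69 ]
scene hook_tip [(array([174., 354.]), 0.58, array([ 0.67 , -0.005,  0.154])), (array([324., 166.]), 0.56, array([ 0.564, -0.583,  0.154]))]
scene near_bar [(array([195., 346.]), 0.74, array([ 0.656, -0.018,  0.078]))]
rod 129 [[0.617, -0.031, 0.159], [0.66, -0.029, 0.204], [0.68, -0.024, 0.213]]
```

View pics/wrist5.png

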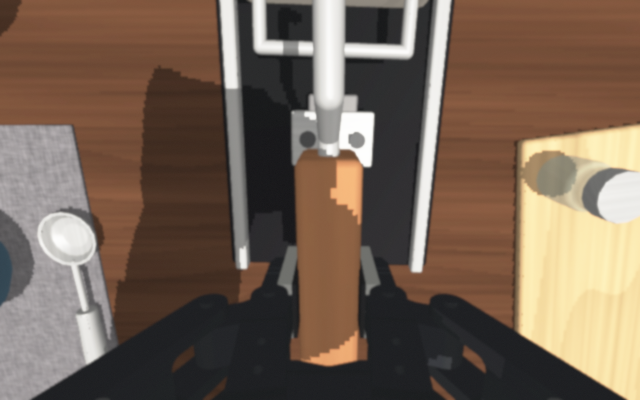

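View pics/s5.png

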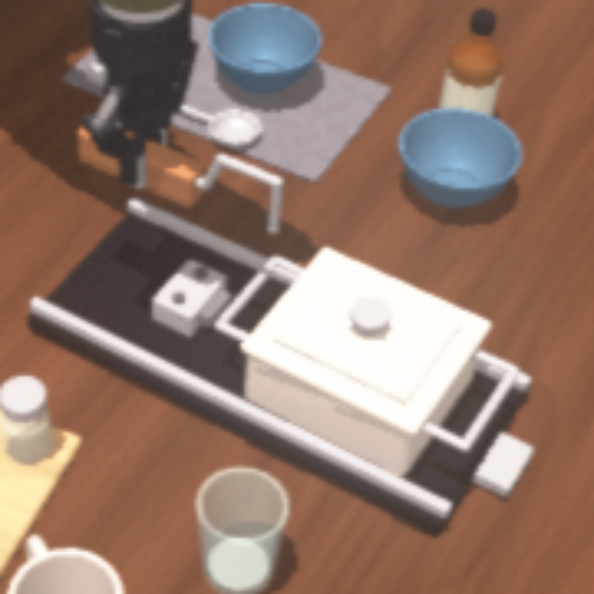

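The hook is held above the gap: finger at about x 0.679, gap from 0.6625 to 0.695, rod y ≈ -0.026. The rod height confirms the 0.032 m offset from tool underside to reported z. Lowering until the tool underside is at 0.056, so the finger is 12 mm below the bar and the handle clears the block.

{"fn": "carry_out", "kwargs": {
  "moves": [
    [[0,-0.001,-0.03],0,0],
    [[0,-0.001,-0.05],0,0],
    [[0,-0.001,-0.065],0,0],
    [[0,-0.001,-0.08],0,0],
    [[0,-0.001,-0.09],0,0],
    [[0,-0.001,-0.096],0,0],
    [[0,-0.001,-0.096],0,0]
  ]
}}

```text
time: 8.75
ee_pos: [0.5523, -0.0293, 0.0233]
eef_rot: [-3.141, 0.001, -0.0]
contact_force: [-0.1, -0.4, -1.6]
opening: 0.269
```

```bash
python3 - <<'E'
from h import *
s=get_state(); print(s['time'],s['ee_pos'],s['eef_rot'],s['opening'],s['contact_force'])
t=get_image('scene'); cv2.imwrite('pics/s6.png',cv2.resize(t['pixels'][150:270,290:450,::-1],None,fx=4.5,fy=4.5,interpolation=cv2.INTER_CUBIC))
E
```

```text
8.75 [ 0.55225209 -0.02926295  0.02332713] [-3.14147586e+00  1.26768380e-03 -5.72357696e-05] 0.26867354074257416 [-0.14657743 -0.40651104 -1.63061334]
```

View pics/s6.png

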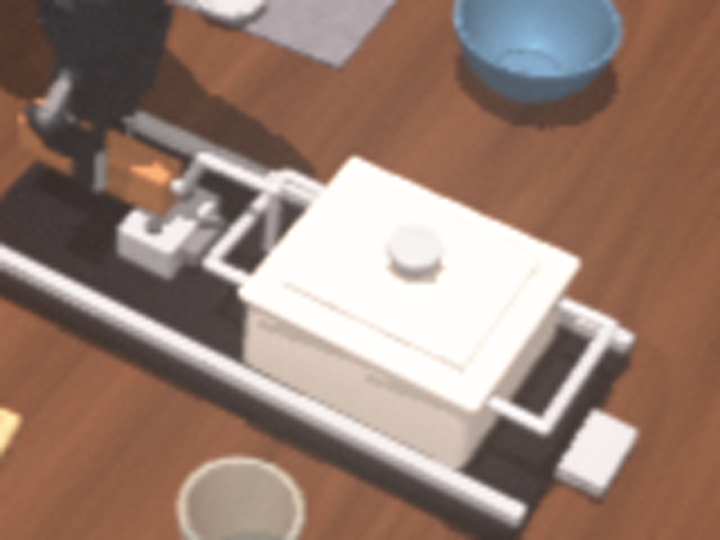

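The scene crop shows the finger behind the bar at (272,225), and the tool clears the block. Pulling gently now.

{"fn": "carry_out", "kwargs": {
  "moves": [
    [[-0.003,0,0],0,0],
    [[-0.006,0,0],0,0],
    [[-0.008,0,0],0,0],
    [[-0.0095,0,0],0,0],
    [[-0.011,0,0],0,0],
    [[-0.0125,0,0],0,0],
    [[-0.014,0,0],0,0],
    [[-0.016,0,0],0,0],
    [[-0.018,0,0],0,0],
    [[-0.02,0,0],0,0]
  ]
}}

```text
time: 9.8
ee_pos: [0.5332, -0.029, 0.0242]
eef_rot: [3.141, -0.001, 0.001]
contact_force: [3.3, 0.2, -1.9]
opening: 0.268
```

{"fn": "carry_out", "kwargs": {
  "moves": [
    [[-0.002,0,0],0,0],
    [[-0.0045,0,0],0,0],
    [[-0.007,0,0],0,0],
    [[-0.0095,0,0],0,0],
    [[-0.012,0,0],0,0],
    [[-0.0145,0,0],0,0],
    [[-0.017,0,0],0,0],
    [[-0.0195,0,0],0,0],
    [[-0.022,0.001,0],0,0],
    [[-0.0245,0.001,0],0,0],
    [[-0.027,0.001,0],0,0],
    [[-0.029,0.001,0],0,0]
  ]
}}

```text
time: 11.0
ee_pos: [0.5037, -0.0278, 0.024]
eef_rot: [3.142, -0.0, 0.001]
contact_force: [4.5, 0.4, -1.3]
opening: 0.267
```

```bash
python3 - <<'E'
from h import *
s=get_state(); print(s['time'],s['ee_pos'],s['contact_force'])
t=get_image('scene'); W=cloud(t); cv2.imwrite('pics/s7.png',cv2.resize(t['pixels'][150:270,290:450,::-1],None,fx=4.5,fy=4.5,interpolation=cv2.INTER_CUBIC))
for i in(t,get_image('top')):
  W=cloud(i); reg=(W[...,0]>.4)&(W[...,0]<.95)&(W[...,1]<.08)&(W[...,1]>-.16)
  lid=reg&(W[...,2]>.09)&(W[...,2]<.104)&(W[...,0]>.65); print(cv2.minAreaRect(np.float32(W[lid][:,:2]*1000)))
E
```

```text
11.0 [ 0.50371627 -0.02783453  0.02396267] [ 4.45147659  0.35061767 -1.32934041]
((730.0953369140625, -31.54328155517578), (138.48802185058594, 156.23939514160156), 88.32256317138672)
((733.1102905273438, -28.145713806152344), (135.292724609375, 156.5692138671875), 88.70360565185547)
```

View pics/s7.png

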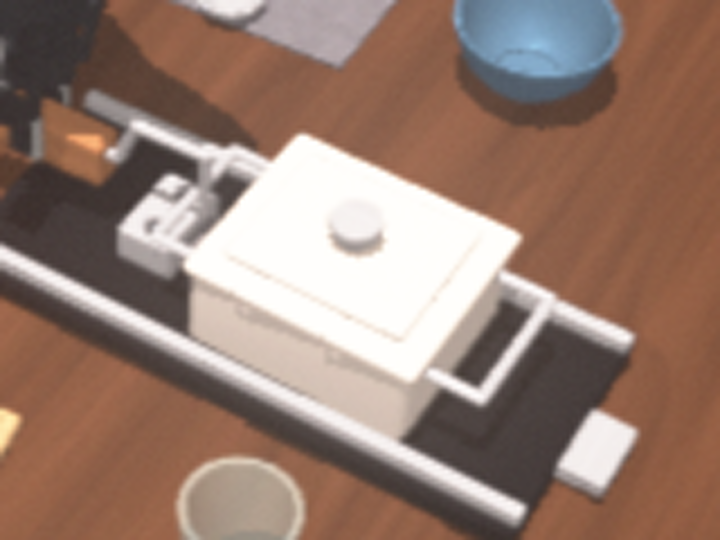

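The dish has moved about 38 mm with a drag of 3–4.5 N, leaving about 18 mm to the tab.

{"fn": "carry_out", "kwargs": {
  "moves": [
    [[-0.0015,0,0],0,0],
    [[-0.0035,0,0],0,0],
    [[-0.0055,0,0],0,0],
    [[-0.0075,0,0],0,0],
    [[-0.009,0,0],0,0],
    [[-0.01,0,0],0,0],
    [[-0.011,0,0],0,0],
    [[-0.012,0,0],0,0]
  ]
}}

```text
time: 11.9
ee_pos: [0.4918, -0.0279, 0.0239]
eef_rot: [3.141, 0.0, 0.001]
contact_force: [4.3, -0.4, -0.7]
opening: 0.269
```

{"fn": "carry_out", "kwargs": {
  "moves": [
    [[-0.0005,0,0],0,0],
    [[-0.001,0,0],0,0],
    [[-0.0015,0,0],0,0],
    [[-0.002,0,0],0,0]
  ]
}}

```text
time: 12.3
ee_pos: [0.4898, -0.0279, 0.0239]
eef_rot: [3.142, 0.0, 0.001]
contact_force: [3.7, -0.4, -1.1]
opening: 0.27
```

{"fn": "carry_out", "kwargs": {
  "moves": [
    [[-0.0005,0,0],0,0],
    [[-0.001,0,0],0,0],
    [[-0.0015,0,0],0,0],
    [[-0.002,0,0],0,0]
  ]
}}

```text
time: 12.7
ee_pos: [0.4879, -0.0279, 0.0239]
eef_rot: [3.142, -0.0, 0.001]
contact_force: [3.1, -0.2, -2.0]
opening: 0.261
```

{"fn": "carry_out", "kwargs": {
  "moves": [
    [[-0.0005,0,0],0,0],
    [[-0.001,0,0],0,0],
    [[-0.0015,0,0],0,0],
    [[-0.002,0,0],0,0]
  ]
}}

```text
time: 13.1
ee_pos: [0.4858, -0.0279, 0.0239]
eef_rot: [3.141, 0.0, 0.001]
contact_force: [3.9, -0.1, -0.4]
opening: 0.266
```

{"fn": "carry_out", "kwargs": {
  "moves": [
    [[-0.0005,0,0],0,0],
    [[-0.001,0,0],0,0],
    [[-0.0015,0,0],0,0],
    [[-0.002,0,0],0,0]
  ]
}}

```text
time: 13.5
ee_pos: [0.4838, -0.0279, 0.0239]
eef_rot: [3.141, -0.0, 0.001]
contact_force: [3.2, -0.5, -2.2]
opening: 0.267
```

{"fn": "carry_out", "kwargs": {
  "moves": [
    [[-0.0005,0,0],0,0],
    [[-0.001,0,0],0,0],
    [[-0.0015,0,0],0,0],
    [[-0.002,0,0],0,0]
  ]
}}

```text
time: 13.9
ee_pos: [0.4818, -0.0279, 0.0239]
eef_rot: [3.141, -0.0, 0.001]
contact_force: [2.6, -0.7, -1.4]
opening: 0.268
```

{"fn": "carry_out", "kwargs": {
  "moves": [
    [[-0.0005,0,0],0,0],
    [[-0.001,0,0],0,0]
  ]
}}

```text
time: 14.1
ee_pos: [0.4816, -0.028, 0.0241]
eef_rot: [3.141, -0.001, 0.001]
contact_force: [5.9, -1.0, -1.1]
opening: 0.264
```

{"fn": "carry_out", "kwargs": {
  "moves": [
    [[-0.0005,0,0],0,0],
    [[-0.001,0,0],0,0]
  ]
}}

```text
time: 14.3
ee_pos: [0.4814, -0.0281, 0.0242]
eef_rot: [3.141, -0.003, 0.001]
contact_force: [7.2, 0.1, -3.7]
opening: 0.27
```

The force is rising, so the dish has met the tab. Continuing in half-millimetre steps.

{"fn": "carry_out", "kwargs": {
  "moves": [
    [[-0.0005,0,0],0,0],
    [[-0.001,0,0],0,0]
  ]
}}

```text
time: 14.5
ee_pos: [0.4805, -0.0282, 0.0242]
eef_rot: [3.141, -0.003, 0.001]
contact_force: [7.3, -0.1, -4.1]
opening: 0.269
```

{"fn": "carry_out", "kwargs": {
  "moves": [
    [[-0.0005,0,0],0,0],
    [[-0.001,0,0],0,0]
  ]
}}

```text
time: 14.7
ee_pos: [0.4794, -0.0282, 0.0242]
eef_rot: [3.141, -0.003, 0.001]
contact_force: [7.5, -1.4, -3.2]
opening: 0.27
```

```bash
python3 - <<'E'
from h import *
s=get_state(); print(s['time'],s['ee_pos'],s['contact_force'],s['eef_rot'])
t=get_image('scene'); cv2.imwrite('pics/s8.png',cv2.resize(t['pixels'][140:260,270:430,::-1],None,fx=4.5,fy=4.5,interpolation=cv2.INTER_CUBIC))
for i in(t,get_image('top')):
  W=cloud(i); reg=(W[...,0]>.4)&(W[...,0]<.95)&(W[...,1]<.08)&(W[...,1]>-.16)
  lid=reg&(W[...,2]>.09)&(W[...,2]<.104)&(W[...,0]>.63); print(cv2.minAreaRect(np.float32(W[lid][:,:2]*1000)))
E
```

```text
14.7 [ 0.47943869 -0.02824583  0.02420261] [ 7.48984151 -1.3752151  -3.23224169] [ 3.14096493e+00 -2.61027146e-03  6.19153758e-04]
((707.16015625, -29.313819885253906), (138.3193359375, 154.47850036621094), 89.03018188476562)
((709.3628540039062, -26.603912353515625), (132.41677856445312, 154.02565002441406), 89.37224578857422)
```

View pics/s8.png

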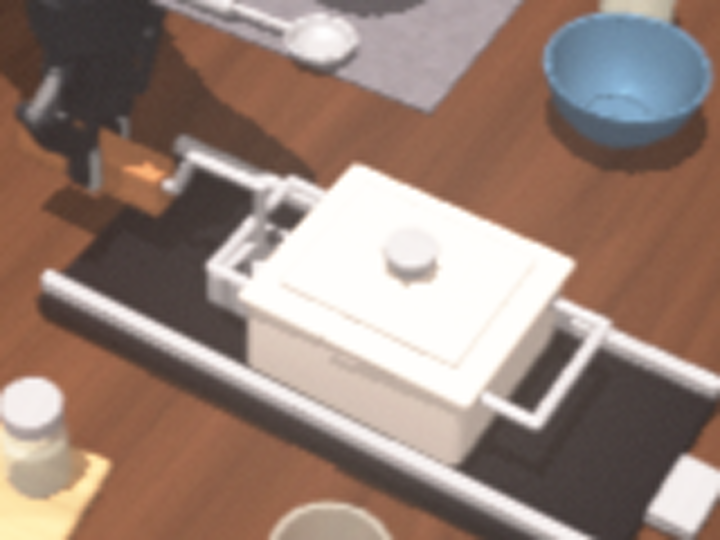

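The crop shows the dish wall at the block, and the force is steady at about 7.4 N while the tab goes in.

{"fn": "carry_out", "kwargs": {
  "moves": [
    [[-0.0005,0,0],0,0],
    [[-0.001,0,0],0,0],
    [[-0.0015,0,0],0,0]
  ]
}}

```text
time: 15.1
ee_pos: [0.4779, -0.0283, 0.0242]
eef_rot: [3.141, -0.003, 0.001]
contact_force: [6.6, -0.3, -3.7]
opening: 0.267
```

{"fn": "carry_out", "kwargs": {
  "moves": [
    [[-0.0005,0,0],0,0],
    [[-0.001,0,0],0,0]
  ]
}}

```text
time: 15.3
ee_pos: [0.4769, -0.0283, 0.0242]
eef_rot: [3.141, -0.003, 0.001]
contact_force: [8.3, -0.3, -3.9]
opening: 0.266
```

{"fn": "carry_out", "kwargs": {
  "moves": [
    [[-0.0005,0,0],0,0],
    [[-0.001,0,0],0,0]
  ]
}}

```text
time: 15.5
ee_pos: [0.4759, -0.0282, 0.0242]
eef_rot: [3.141, -0.003, 0.001]
contact_force: [6.3, -0.9, -4.0]
opening: 0.266
```

{"fn": "carry_out", "kwargs": {
  "moves": [
    [[-0.0003,0,0],0,0],
    [[-0.0005,0,0],0,0]
  ]
}}

```text
time: 15.7
ee_pos: [0.4754, -0.0282, 0.0242]
eef_rot: [3.141, -0.003, 0.001]
contact_force: [7.3, -0.9, -4.1]
opening: 0.267
```

{"fn": "carry_out", "kwargs": {
  "moves": [
    [[-0.0003,0,0],0,0],
    [[-0.0005,0,0],0,0]
  ]
}}

```text
time: 15.9
ee_pos: [0.4754, -0.0283, 0.0243]
eef_rot: [3.141, -0.003, 0.001]
contact_force: [9.9, -0.0, -3.6]
opening: 0.266
```

{"fn": "carry_out", "kwargs": {
  "moves": [
    [[-0.0003,0,0],0,0],
    [[-0.0005,0,0],0,0]
  ]
}}

```text
time: 16.1
ee_pos: [0.4754, -0.0283, 0.0244]
eef_rot: [3.141, -0.004, 0.001]
contact_force: [10.9, -0.2, -4.6]
opening: 0.267
```

{"fn": "carry_out", "kwargs": {
  "moves": [
    [[-0.0003,0,0],0,0],
    [[-0.0003,0,0],0,0]
  ]
}}

```text
time: 16.3
ee_pos: [0.4754, -0.0283, 0.0244]
eef_rot: [3.141, -0.005, 0.001]
contact_force: [9.8, -0.2, -5.8]
opening: 0.264
```

The TCP has stopped advancing over the last 1.3 mm of command and the force rose to 10–11 N, after 6.2 mm of travel since contact, so the tab is at its hard stop. Backing the finger into mid-gap and checking.

{"fn": "carry_out", "kwargs": {
  "moves": [
    [[0.001,0,0],0,0],
    [[0.002,0,0],0,0],
    [[0.004,0,0],0,0],
    [[0.007,0,0],0,0],
    [[0.01,0,0],0,0],
    [[0.012,0,0],0,0],
    [[0.012,0,0],0,0]
  ]
}}

```text
time: 17.0
ee_pos: [0.4846, -0.0278, 0.0238]
eef_rot: [3.142, 0.0, 0.001]
contact_force: [-0.7, -0.9, -1.6]
opening: 0.268
```

```bash
python3 - <<'E'
from h import *
s=get_state(); print(s['time'],s['ee_pos'],s['contact_force'],s['eef_rot'])
t=get_image('scene'); cv2.imwrite('pics/s9.png',cv2.resize(t['pixels'][140:260,270:430,::-1],None,fx=4.5,fy=4.5,interpolation=cv2.INTER_CUBIC))
for i in(t,get_image('top')):
  W=cloud(i); reg=(W[...,0]>.4)&(W[...,0]<.95)&(W[...,1]<.08)&(W[...,1]>-.16)
  lid=reg&(W[...,2]>.09)&(W[...,2]<.104)&(W[...,0]>.62); print(cv2.minAreaRect(np.float32(W[lid][:,:2]*1000)))
  k=reg&(W[...,2]>.113)&(W[...,0]>.66)&(W[...,2]<.13); print('knob',W[k].mean(0).round(4))
  m=(W[...,2]>.065)&(W[...,2]<.085)&(abs(W[...,0]-.592)<.012)&(abs(W[...,1]+.03)<.03);print('bar',W[m].mean(0).round(4),m.sum())
  m=(W[...,2]>.09)&(W[...,2]<.125)&(abs(W[...,1]+.028)<.012)&(W[...,0]>.535)&(W[...,0]<.62);print('rod',np.percentile(W[m],[2,50,98],axis=0).round(4).tolist())
E
```

```text
17.0 [ 0.48455488 -0.02782403  0.02379317] [-0.68843226 -0.91773721 -1.63567341] [3.14156583e+00 4.69284714e-04 8.95694047e-04]
((701.8762817382812, -29.755416870117188), (138.7595977783203, 156.18675231933594), 89.3599853515625)
knob [ 0.7032 -0.0312  0.1189]
bar [ 0.5913 -0.035   0.0772] 39
rod [[0.5439, -0.034, 0.0906], [0.5859, -0.0302, 0.1121], [0.6108, -0.0244, 0.1178]]
((705.1785278320312, -25.975173950195312), (132.45330810546875, 156.19654846191406), 88.88539123535156)
knob [ 0.7045 -0.027   0.1195]
bar [ 0.5951 -0.0307  0.0775] 49
rod [[0.5755, -0.0297, 0.1105], [0.594, -0.0265, 0.1148], [0.6126, -0.0233, 0.1187]]
```

View pics/s9.png

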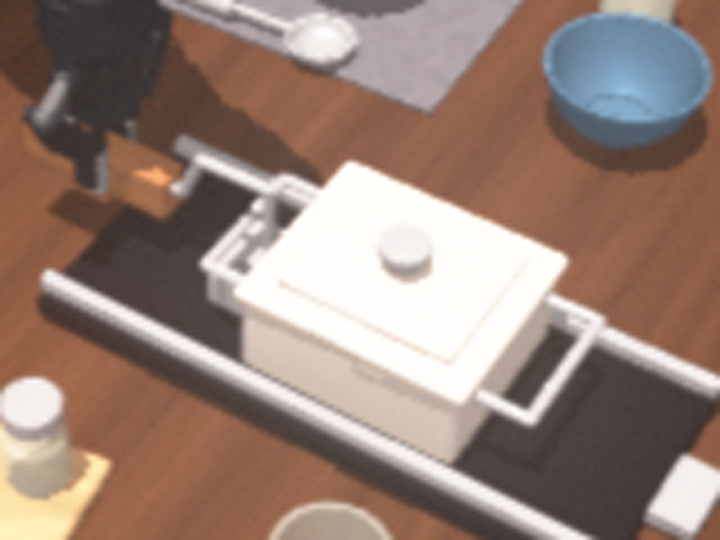

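The finger sits in mid-gap at about x 0.610 (bar 0.593, wall 0.629) with no load on it. Lifting out and checking.

{"fn": "carry_out", "kwargs": {
  "moves": [
    [[0,0,0.005],0,0],
    [[0,0,0.012],0,0],
    [[0,0,0.025],0,0],
    [[0,0,0.045],0,0],
    [[0,0,0.07],0,0],
    [[0,0,0.096],0,0],
    [[0,0,0.096],0,0]
  ]
}}

```text
time: 17.8
ee_pos: [0.4874, -0.0285, 0.1241]
eef_rot: [3.14, -0.007, 0.001]
contact_force: [1.1, -0.3, -1.6]
opening: 0.264
```

```bash
python3 - <<'E'
from h import *
s=get_state(); print(s['time'],s['ee_pos'],s['contact_force'],s['eef_rot'])
i=get_image('wrist'); save(i,'wrist10')
for i in(get_image('scene'),get_image('top')):
  W=cloud(i); reg=(W[...,0]>.4)&(W[...,0]<.95)&(W[...,1]<.08)&(W[...,1]>-.16)
  k=reg&(W[...,2]>.113)&(W[...,0]>.66)&(W[...,2]<.13); print('knob',W[k].mean(0).round(4))
  m=(W[...,2]>.19)&(W[...,2]<.23)&(abs(W[...,1]+.028)<.012)&(W[...,0]>.535)&(W[...,0]<.64)
  Q=W[m]; print('rod',np.percentile(Q,[2,50,98],axis=0).round(4).tolist(), 'slope z,y/x',np.polyfit(Q[:,0],Q[:,2],1)[0],np.polyfit(Q[:,0],Q[:,1],1)[0])
E
```

```text
17.8 [ 0.48735228 -0.02848626  0.12414262] [ 1.09043789 -0.30256076 -1.60375227] [ 3.13984804e+00 -7.10708568e-03  8.71064715e-04]
knob [ 0.7032 -0.0316  0.1188]
rod [[0.553, -0.0345, 0.1904], [0.5851, -0.0309, 0.2108], [0.612, -0.0257, 0.2158]] slope z,y/x 0.0024323711710130726 6.880074394232394e-05
knob [ 0.7048 -0.0271  0.1194]
rod [[0.5815, -0.0295, 0.208], [0.5978, -0.0266, 0.2119], [0.6128, -0.0237, 0.2162]] slope z,y/x -0.001768397268456113 -0.01101612753198501
```

View pics/wrist10.png

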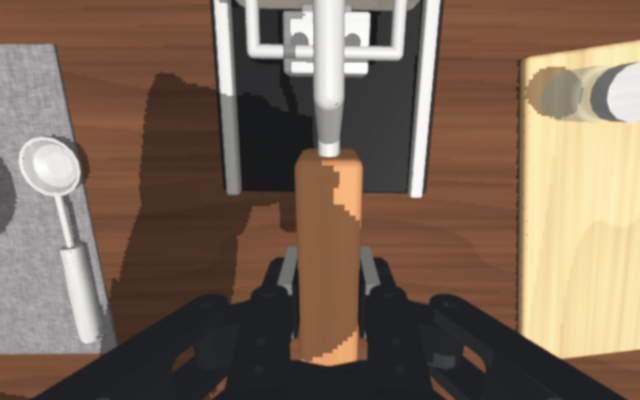

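The dish has not moved, and the tool is level in the grip. Returning to the board.

{"fn": "carry_out", "kwargs": {
  "moves": [
    [[-0.005,-0.03,0],0,0],
    [[-0.012,-0.07,0],0,0],
    [[-0.02,-0.11,0],0,0],
    [[-0.03,-0.15,0],0,0],
    [[-0.038,-0.19,0],0,0],
    [[-0.045,-0.23,0],0,0],
    [[-0.052,-0.265,0],0,0],
    [[-0.056,-0.29,0],0,0],
    [[-0.056,-0.298,0],0,0],
    [[-0.056,-0.298,-0.03],0,0],
    [[-0.056,-0.298,-0.06],0,0],
    [[-0.056,-0.298,-0.09],0,0]
  ]
}}

```text
time: 19.15
ee_pos: [0.4281, -0.3246, 0.0281]
eef_rot: [-3.14, 0.001, 0.001]
contact_force: [0.1, 0.3, -2.1]
opening: 0.264
```

{"fn": "carry_out", "kwargs": {
  "moves": [
    [[0,0,-0.015],0,0],
    [[0,0,-0.03],0,0],
    [[0,0,-0.04],0,0],
    [[0,0,-0.045],0,0],
    [[0,0,-0.048],0,0],
    [[0,0,-0.048],0,0]
  ]
}}

```text
time: 19.75
ee_pos: [0.4287, -0.3257, -0.0181]
eef_rot: [3.142, 0.0, 0.001]
contact_force: [0.7, -0.5, -1.0]
opening: 0.266
```

{"fn": "carry_out", "kwargs": {
  "moves": [
    [[0,0,-0.001],0,0],
    [[0,0,-0.002],0,0],
    [[0,0,-0.002],0,0]
  ]
}}

```text
time: 20.05
ee_pos: [0.429, -0.3264, -0.0195]
eef_rot: [3.141, -0.001, 0.001]
contact_force: [0.8, 0.3, -0.5]
opening: 0.267
```

{"fn": "carry_out", "kwargs": {
  "moves": [
    [[0,0,-0.001],0,0],
    [[0,0,-0.001],0,0]
  ]
}}

```text
time: 20.25
ee_pos: [0.4291, -0.3264, -0.0195]
eef_rot: [3.14, -0.001, 0.001]
contact_force: [-2.5, 0.9, 8.4]
opening: 0.265
```

The tool is on the board (8 N up). Releasing by opening partway first, then fully, then rising.

{"fn": "carry_out", "kwargs": {
  "moves": [
    [[0,0,0.0005],0,0.267],
    [[0,0,0.0005],0,0.4],
    [[0,0,0.0005],0,0.6],
    [[0,0,0.0005],0,0.8],
    [[0,0,0.0005],0,1],
    [[0,0,0.0005],0,1],
    [[0,0,0.0005],0,1],
    [[0,0,0.02],0,1],
    [[0,0,0.05],0,1],
    [[0,0,0.09],0,1],
    [[0,0,0.13],0,1],
    [[0,0,0.13],0,1]
  ]
}}

```text
time: 21.45
ee_pos: [0.4315, -0.3288, 0.1148]
eef_rot: [3.134, -0.007, 0.001]
contact_force: [0.1, -0.1, 0.4]
opening: 0.999
```

```bash
python3 - <<'E'
from h import *
s=get_state(); print(s['time'],s['ee_pos'],s['contact_force'],s['opening'])
i=get_image('wrist'); save(i,'wrist11'); sc=get_image('scene'); t=get_image('top'); save(sc,'scene11'); 
for n,i in(('w',i),('s',sc),('t',t)):
  W=cloud(i);P=i['pixels'].astype(int)
  reg=(W[...,0]>.4)&(W[...,0]<.95)&(W[...,1]<.08)&(W[...,1]>-.16)
  k=reg&(W[...,2]>.113)&(W[...,0]>.66)&(W[...,2]<.13)
  if k.sum(): print(n,'knob',W[k].mean(0).round(4))
  m=(P[...,0]-P[...,2]>60)&(W[...,2]>.038)&(W[...,2]<.055)&(abs(W[...,1]+.325)<.04)&(W[...,0]<.5)
  Q=W[m]; print(n,len(Q)); 
  if len(Q)>20: print(cv2.minAreaRect(np.float32(Q[:,:2]*1000)),np.median(Q[:,2]))
E
```

```text
21.45 [ 0.43152265 -0.32881436  0.11480157] [ 0.09478258 -0.11088411  0.36751997] 0.999261103623705
w 4132
((428.6351318359375, -326.8836669921875), (23.779367446899414, 109.47002410888672), 89.74408721923828) 0.04652133901035305
s knob [ 0.7032 -0.0314  0.1187]
s 348
((426.7867736816406, -328.0773010253906), (26.120128631591797, 110.42949676513672), 89.70531463623047) 0.04597945152368865
t knob [ 0.7047 -0.027   0.1195]
t 202
((437.56463623046875, -324.2315979003906), (24.950454711914062, 119.97348022460938), 89.53409576416016) 0.04606146261451716
```

View pics/wrist11.png

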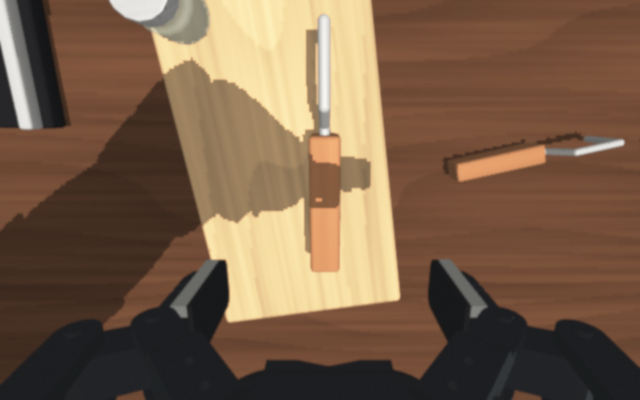

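View pics/scene11.png

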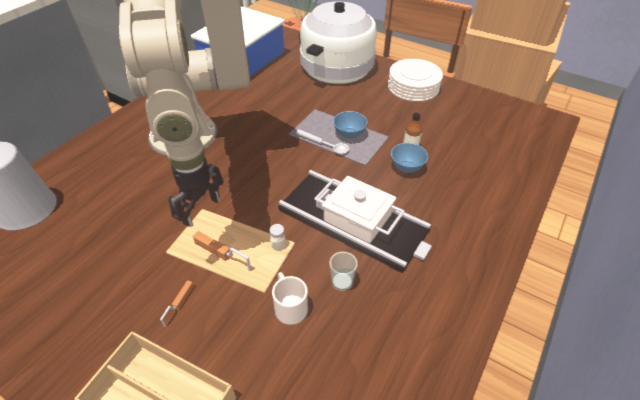

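The wrist view shows the tool flat on the board at (324,203), and the scene view shows the dish at the switch at (360,207) with the rest of the tableware in place. Handing in.

```bash
python3 -c "
from h import *
print(arm.close_job())"
```

```text
the job is handed in; nothing more can be done
None
```

I pulled the dish onto the switch tab with the hook tool, laid the tool back on its board, released it and handed the job in at about 21.5 s. I got no verdict back.

- **Grasp:** The first grip closed on air because the reported TCP height read about 40 mm lower than the cameras showed. I went by the cameras, went lower, and gripped the handle at about 23 mm.
- **Pull:** Dragging the dish took 3–4.5 N. The force then held at about 7 N while the tab moved. At the end it rose to 10–11 N and the tool stopped advancing, 6.2 mm after contact.
- **Tab:** That indicates the hard stop. The readings peaked about 7–7.5 N above the drag, just short of the "past 8 N" sign. I never read the tab joint itself, so full travel is inferred from feel and distance. The highest force I read was 10.9 N, against the 18 N limit.
- **Last checks:** The dish had moved about 66 mm and sits flat; its centre is roughly 15 mm beyond the warmer's. It did not shift when the hook was withdrawn. The handle top is at z ≈ 0.046, so the tool lies flat on the board. The other tableware looks unmoved in the scene image, and the gripper is open and clear.

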